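Put the rinsed brush cup to drain on the drying rack

ROBOT

A 6-joint arm with a two-finger parallel gripper is mounted at the origin on the work surface. World frame = base frame: x ahead of the robot, y to its left, z up, the work surface at z = 0. Lengths are in m, angles in rad, forces in N, time in s.
With the tool pointing down it reaches from about 0.325 to 0.775 m from the base axis. Payload 5.5 kg.
Tool frame: the origin (TCP) lies at the centre of the arm's flange, where the gripper is bolted on; the fingertips stand 182 mm ahead of it and the grasp point (between the pads) lies 163 mm ahead of it (manip.hold_point_z is the distance from the TCP to the grasp point, in m); z points along the fingers, y is the line along which they close (so a half turn about z gives the same grasp; the last joint's range is limited). The gripper opens to 88 mm and grips with 3 to 60 N. Pads are 20 mm wide; open, the fingers measure 115 mm over their backs; the gripper's body (75 mm by 178 mm) begins 61 mm behind the grasp point.
Start: joints at [-1.19, 0.091, 1.231, -0, 1.82, -0.057], TCP at [0.254, -0.543, 0.405] pointing down, gripper open.
Joint ranges: [-2.87, 2.87], [-0.86, 2.18], [0.17, 2.46], [-1.51, 4.65], [0.06, 2.69], [-2.65, 2.65]. Speed limits (rad/s): [2.57, 2.57, 3.01, 3.14, 3.14, 3.14].

INTERFACE

Orientations are given as a 3x3 rotation matrix whose columns are the frame's x, y, z axes.
In Python, from rig import manip, read_camera, ticket gives the robot as it stands.
- The arm moves only by the tool send_rows, never from a script. Its arguments are lists of equal length, an entry for each row: "delta_pos": the shift along the tool's x, y, z in cm, a list of three; "turn": the turn about the tool's z in rad; "jaw": the finger opening in cm, from 0 to 8.78. A call has 1 to 12 rows; each row shifts and turns the commanded pose from where the row before left it, along the tool's axes as they then stand; what a row does not reach is not made up. A row lasts 1/10 s, in which the tool goes at most 50 mm and 8.59 degrees, less where a joint would pass 70% of its speed; a pose out of reach is approached as far as the arm can. A call is refused whole if a number of a shift passes 5 or a number of a turn 0.15, either way. A call with a gripper value outside its range is refused whole. The fingers move at their own pace and stop on an object; "force" is the grip in N (left out, the last holds). Time passes only in rows, so rows that do not move let the fingers close. It gives the time, the measured TCP pose, the force, the opening and the grip force at its end, in the units of the state.
- manip.read_state(): the state, without advancing time (a new reading comes with each control period).
- read_camera(name): name is "side" or "top" or "wrist"; returns a dict with "pixels" (384x512x3 uint8, blue, green, red), "vertical_fov" (degrees; the focal length in pixels is half the picture's height over the tangent of half this angle, whatever the lens; pixels are square), "cx", "cy" (the principal point, pixels), "rvec" (rotation vector, rad) and "tvec" (3), from world to camera coordinates, as OpenCV has them; the wrist camera has in their place "hand_eye" (4x4, takes a point from camera to tool coordinates, whose origin is the TCP and whose axes are the flange's). Camera axes: x right, y down, z forward; pixel columns grow to the right and rows downward; lengths in m; the calibration is good to about 2 mm. A picture is of the moment at which its call begins: read the wrist's pose just before it. There is no depth.
- ticket.job_done(): hands the job in; it is judged then, once.
The state is a dict: "clock": time; "joint_pos": joint angles; "joint_vel": joint speeds; "effort": joint torques, N m; "tool_pos": TCP position; "ee_rot": TCP orientation; "wrist_force": force on the tool from outside, world axes, zero at the start; "moment": the same for the moment, N m; "finger_gap": finger opening in m; "gripper_force": force on a finger pad.
Only numpy, scipy, OpenCV 4.12 (cv2) and the standard library are available. Lean on these libraries where they do the work, as an engineer would, in place of code of your own. Each camera call takes 0.05 s, during which the arm holds its last target. There are 200 camera calls.

TASK

First push the drip tray fully home under the drying rack. Then take the tall brush cup lying on the ribbed mat, turn it upside down and lower it over the free peg until its rim rests flat on the slats before you let go of it. Leave the two small cups on their pegs, and do not knock over or shift the brush pot or the paint bottle.

Things in the scene. Friction and masses are not known exactly. Their poses are not given: they have to be found in the camera images.
- tray (a joint): How far the steel drip tray is pulled out of the rack towards the robot, in m: 0 is fully home (its stop), 0.09 is its end of travel. It slides along the rack's own x axis, resists with about 1.5 N plus a little damping, and stays where it is left.
- tray_lip (a point): Middle of the outer (robot-side) face of the tray's upright front lip; axes as the rack's: x points into the rack, the way to push, y along the lip, z up. The lip is 300 mm wide and reaches from 2 to 28 mm above the table; the point is 18 mm above the table. With the tray home this face stands 75 mm in front (-x) of the rack's origin.
- rack: Fixed wooden rack, 126 mm deep (x), 344 mm wide (y); origin on the table below its centre, x away from the robot, z up. Five slats (16 mm, gaps 10 mm) run along y, tops 40 mm above the table. Three upright pegs on the middle slat at y = -105, 0, 105 mm; two carry small cups, which one is free varies. The steel drip tray slides in below the slats.
- free_peg_foot (a point): Foot of the free wooden peg, on its axis, at the level of the slats' top (40 mm above the table). The peg is fixed, upright, 25 mm thick and 48 mm tall, tapered over its last 12 mm.
- cup_center (a point): Centre of the tall white stoneware brush cup, on its axis, half-way along: an open straight cylinder 84 mm long, 56 mm outside, 48 mm inside diameter, no handle. It lies on the mat; its x axis runs from base to mouth, the mouth roughly to the robot's left (+y). Upside down, x points straight down. Seated, this centre is 42 mm above the slats, with 11.5 mm of play around the peg.
- mat: Fixed grey silicone draining mat, 190 mm (x) by 168 mm (y), 7 mm high to the top of its ribs; origin on the table below its centre, x roughly to the robot's left. The ribs, 14 mm apart, run along x and keep the cup from rolling; the cup lies along the mat's x axis.
- small_cup_1_center (a point): Centre of a small white stoneware cup, already upside down on a peg of the rack: 50 mm across, 62 mm tall, loose, its base at the top. z points up. Leave alone.
- small_cup_2_center (a point): Centre of the second such small cup, on the remaining peg. Leave alone.
- brush_pot_center (a point): Centre (50 mm above its foot) of a terracotta pot of brushes standing beyond the rack and mat, 72 mm across, 100 mm tall, 210 mm with the brushes. Leave alone.
- paint_bottle_center (a point): Centre (65 mm above its foot) of a standing white paint bottle, 52 mm across, 130 mm tall, beyond the rack and mat. Leave alone.
- cup: The same tall cup (origin and axes as cup_center): base 6 mm thick, about 0.2 kg (varies), hard smooth side that may be gripped firmly (20 to 30 N).
Not all that is in view belongs to the job. What is shaped like the cup but brown or orange is not meant.

How it is judged:
On the way, in this order (a step that is already met when the one before it is completed fails the run):
1. the drip tray is pushed home (within 5 mm of its stop) (value of joint tray below 0.005 m), for 0.2 s.
2. the cup, upside down over the free peg and still held by the fingers, is lowered until its rim is within 8 mm of the slats (z of cup_center in the frame of free_peg_foot below 0.05 m and horizontal distance between cup_center and free_peg_foot below 0.018 m and angle between cup_center's own x axis and vertical above 2.95 rad and contact force between the fingers and cup above 0.5 N), for 0.1 s.
At the end, for the whole second after the job is handed in: Tray within 6 mm of home; tall cup upside down over the free peg, released and at rest, rim flat on the slats (centre 37 to 46 mm above them, within 15 mm of the peg axis, upright within 0.08 rad); small cups within 20 mm, brush pot and paint bottle within 30 mm of their starts (value of joint tray below 0.006 m and horizontal distance between cup_center and free_peg_foot below 0.015 m and z of cup_center in the frame of free_peg_foot between 0.037 and 0.046 m and angle between cup_center's own x axis and vertical above 3.06 rad and linear speed of cup below 0.02 m/s and distance of each of small_cup_1_center, small_cup_2_center from where it was at the start of the episode below 0.02 m and distance of each of brush_pot_center, paint_bottle_center from where it was at the start of the episode below 0.03 m); the robot touches nothing.
It fails at once if a small cup is knocked off or lifted from its peg (moved over 30 mm) (distance of any of small_cup_1_center, small_cup_2_center from where it was at the start of the episode above 0.03 m).
It fails at once if the brush pot or the paint bottle is knocked over (tipped beyond 0.5 rad) (angle between any of brush_pot_center, paint_bottle_center's own z axis and vertical above 0.5 rad).
It also fails if it takes over 64 s, if anything falls off the work surface, if the arm or the gripper's body presses on something with over 40 N, if the wrist force passes 120 N, or if a joint passes its speed limit or range.

## Working session

There is one attempt and no reset: what is moved stays moved. The work goes in short steps, Python scripts to look and compute and a tool call to move; the robot and the scene stay as the last step left them, time stands still between calls to the robot, and variables do not carry over. Pictures are saved under pics/ and viewed, at most 10 in all, crops included, and the job is handed in when it is done.

Besides the shell and the picture viewer there is one more tool, called after "Emit:" as a command line: name --pt "numbers of a row" for each row, then --argument value for the rest. send_rows: Moves the arm, as the interface text tells. Its arguments: {"type":"object","properties":{"delta_pos":{"type":"array","items":{"type":"array","items":{"type":"number"}}},"turn":{"type":"array","items":{"type":"number"}},"jaw":{"type":"array","items":{"type":"number"}},"force":{"type":"number"}},"required":["delta_pos","turn","jaw"]}

```bash
mkdir -p pics
cat > h.py <<'E'
import numpy as np, cv2
from rig import manip, read_camera, ticket
def K(c):
    f=192/np.tan(np.radians(c["vertical_fov"])/2); return np.array([[f,0,c["cx"]],[0,f,c["cy"]],[0,0,1.]])
def shot(name,fn=None):
    s=manip.read_state(); c=read_camera(name); c["K"]=K(c)
    if "hand_eye" in c:
        T=np.eye(4);T[:3,:3]=s["ee_rot"];T[:3,3]=s["tool_pos"];X=T@np.array(c["hand_eye"]);c["R"]=X[:3,:3].T;c["C"]=X[:3,3]
    else:
        c["R"]=cv2.Rodrigues(np.array(c["rvec"],float))[0];c["C"]=-c["R"].T@np.array(c["tvec"],float).ravel()
    if fn: cv2.imwrite("pics/"+fn+".png",c["pixels"])
    return c
def at(c,uv,z):
    d=c["R"].T@np.linalg.inv(c["K"])@np.array([uv[0],uv[1],1.]); return c["C"]+d*(z-c["C"][2])/d[2]
def proj(c,p):
    q=c["K"]@(c["R"]@(np.array(p,float)-c["C"])); return q[:2]/q[2]
E
python3 - <<'E'
from h import *
import pickle
a=shot("top");b=shot("side");w=shot("wrist")
pickle.dump((a,b,w),open("c0.pkl","wb"))
cv2.imwrite("pics/top0.png",cv2.resize(a["pixels"],(800,600),interpolation=cv2.INTER_CUBIC))
cv2.imwrite("pics/side0.png",cv2.resize(b["pixels"],(800,600),interpolation=cv2.INTER_CUBIC))
for c in(a,b,w):print(c["C"].round(3),c["R"].round(2).tolist(),c["K"][0,0],c["K"][:2,2],[k for k in c])
E
```

```text
[ 0.453 -0.054  1.027] [[0.01, -1.0, -0.01], [-0.99, -0.01, -0.15], [0.15, 0.01, -0.99]] 382.10246165217796 [259.91437759 189.99664128] ['pixels', 'vertical_fov', 'cx', 'cy', 'rvec', 'tvec', 'K', 'R', 'C']
[ 0.557 -0.886  0.634] [[1.0, -0.04, -0.01], [-0.03, -0.56, -0.83], [0.03, 0.83, -0.56]] 445.9411524216608 [252.95737587 199.02907223] ['pixels', 'vertical_fov', 'cx', 'cy', 'rvec', 'tvec', 'K', 'R', 'C']
[ 0.328 -0.509  0.384] [[0.42, -0.91, -0.0], [-0.87, -0.41, 0.29], [-0.27, -0.12, -0.96]] 281.1907751347473 [256.18581062 192.25698343] ['pixels', 'vertical_fov', 'cx', 'cy', 'hand_eye', 'K', 'R', 'C']
```

View pics/top0.png

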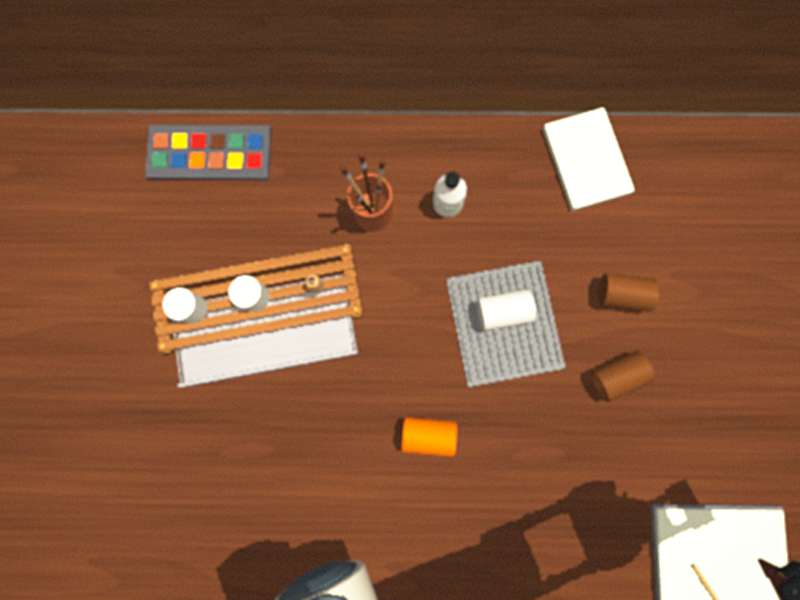

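View pics/side0.png

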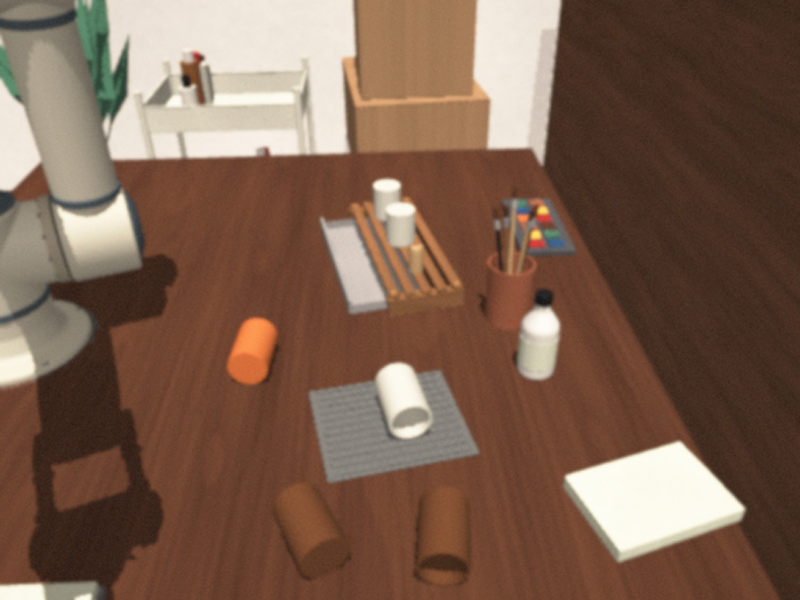

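The top picture shows the rack at left (free peg about (312,283), tray lip from (181,385) to (356,352)), the white cup on the mat at (508,310), and the pot and bottle above. In the side picture the cup is at (405,400), the orange and brown cups are decoys, and the near end of the white cup needs a closer look.

Run:
```python
from h import *
import pickle
a,b,w=pickle.load(open("c0.pkl","rb"))
s=800/512
def T(u,v,z): return at(a,((u+.5)/s-.5,(v+.5)/s-.5),z).round(4)
def S(u,v,z): return at(b,((u+.5)/s-.5,(v+.5)/s-.5),z).round(4)
print("lip",T(181,385,.028),T(356,352,.028), T(268,369,.028))
print("rack corners",[T(*p,.04) for p in[(152,283),(349,248),(163,348),(359,312)]])
print("peg top",T(312,282,.088),"side",S(417,247,.088))
print("small",T(180,304,.102),T(245,292,.102))
# cup segmentation by white in top
im=a["pixels"];hsv=cv2.cvtColor(im,cv2.COLOR_BGR2HSV)
m=np.zeros(im.shape[:2],np.uint8);m[175:225,290:360]=1
mm=((hsv[...,2]>185)&(hsv[...,1]<60)&(m>0)).astype(np.uint8)
cs,_=cv2.findContours(mm,0,2);c=max(cs,key=cv2.contourArea);r=cv2.minAreaRect(c);print(r)
bx=cv2.boxPoints(r);P=np.array([at(a,p,.035) for p in bx]);print(P.round(4),P.mean(0).round(4))
print("mat",[T(*p,.007) for p in[(447,277),(541,262),(470,385),(563,367)]])
print("orange",T(430,437,.028))
cv2.imwrite("pics/cupside.png",cv2.resize(b["pixels"][220:300,225:300],None,fx=6,fy=6,interpolation=3))
st=manip.read_state();print(st["ee_rot"].round(3) if hasattr(st["ee_rot"],'round') else st["ee_rot"])
```

```text
lip [0.4518 0.332  0.028 ] [0.5097 0.0421 0.028 ] [0.4799 0.1882 0.028 ]
rack corners [array([0.6213, 0.3881, 0.04  ]), array([0.6847, 0.0571, 0.04  ]), array([0.5122, 0.3615, 0.04  ]), array([0.5756, 0.0376, 0.04  ])]
peg top [0.6172 0.1095 0.088 ] side [0.625  0.0982 0.088 ]
small [0.5777 0.3136 0.102 ] [0.5978 0.2121 0.102 ]
((326.61767578125, 203.47059631347656), (50.20487594604492, 34.92512893676758), 75.96376037597656)
[[ 0.6209 -0.1557  0.035 ]
 [ 0.6444 -0.245   0.035 ]
 [ 0.5166 -0.274   0.035 ]
 [ 0.4939 -0.1863  0.035 ]] [ 0.569  -0.2152  0.035 ]
mat [array([ 0.6424, -0.1108,  0.007 ]), array([ 0.6704, -0.274 ,  0.007 ]), array([ 0.4574, -0.1498,  0.007 ]), array([ 0.4894, -0.3072,  0.007 ])]
orange [ 0.3725 -0.0822  0.028 ]
[[ 0.906  0.424 -0.001]
 [ 0.424 -0.906  0.001]
 [ 0.    -0.001 -1.   ]]
```

View pics/cupside.png

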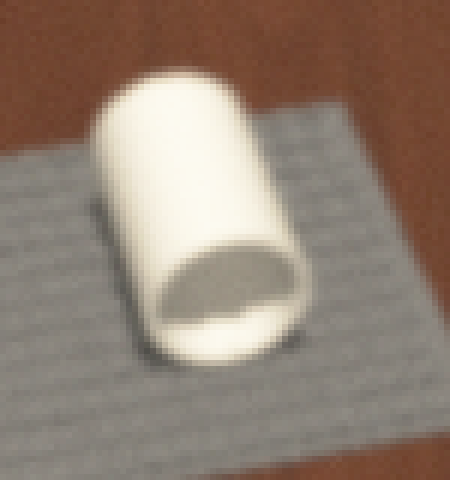

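The crop shows a dark upper part and a bright lower part at the cup's -y end. This could be an opening, so I'll check it from close by with the wrist camera. First I turn the tool so its x axis is along the mat and rack y axis, then go above the cup.

Emit:
send_rows --pt "0 0 0" --pt "0 0 0" --pt "0 0 0" --pt "0 0 0" --pt "0 0 0" --pt "0 0 0" --pt "0 0 0" --pt "0 0 0" --pt "0 0 0" --pt "0 0 0" --turn '[-0.133, -0.133, -0.133, -0.133, -0.133, -0.133, -0.133, -0.133, -0.133, -0.133]' --jaw '[8.7, 8.7, 8.7, 8.7, 8.7, 8.7, 8.7, 8.7, 8.7, 8.7]'

```text
clock: 1.15
tool_pos: [0.2544, -0.5435, 0.4041]
ee_rot: [[-0.201, 0.98, -0.0], [0.98, 0.201, 0.001], [0.001, -0.0, -1.0]]
wrist_force: [-0.1, -0.1, -0.3]
finger_gap: 0.0876
gripper_force: 0.0
```

Emit:
send_rows --pt "2.2 3.3 0" --pt "2.2 3.3 0" --pt "2.2 3.3 0" --pt "2.2 3.3 0" --pt "2.2 3.3 0" --pt "2.2 3.3 0" --pt "2.2 3.3 0" --pt "2.2 3.3 0" --pt "2.2 3.3 0" --pt "2.2 3.3 0" --pt "2.2 3.3 0" --pt "2.2 3.3 0" --turn '[0, 0, 0, 0, 0, 0, 0, 0, 0, 0, 0, 0]' --jaw '[8.7, 8.7, 8.7, 8.7, 8.7, 8.7, 8.7, 8.7, 8.7, 8.7, 8.7, 8.7]'

```text
clock: 2.35
tool_pos: [0.592, -0.2057, 0.4042]
ee_rot: [[-0.196, 0.981, -0.001], [0.981, 0.196, 0.0], [0.0, -0.0, -1.0]]
wrist_force: [0.2, -0.4, -0.2]
finger_gap: 0.0871
gripper_force: 0.0
```

Emit:
send_rows --pt "0 0 0" --pt "0 0 0" --pt "0 0 0" --turn '[0, 0, 0]' --jaw '[8.7, 8.7, 8.7]'

```text
clock: 2.65
tool_pos: [0.5906, -0.2078, 0.4044]
ee_rot: [[-0.195, 0.981, -0.001], [0.981, 0.195, -0.0], [-0.0, -0.001, -1.0]]
wrist_force: [-0.1, 0.2, 0.4]
finger_gap: 0.0874
gripper_force: 0.0
```

Run:
```python
from h import *
import pickle
w=shot("wrist");pickle.dump(w,open("w1.pkl","wb"));cv2.imwrite("pics/w1.png",cv2.resize(w["pixels"],(800,600),interpolation=3))
s=manip.read_state();print(s["tool_pos"],np.round(s["joint_pos"],3),w["C"],np.round(s["ee_rot"],3))
```

```text
[ 0.59037972 -0.20799836  0.40467438] [-0.393  0.162  1.154 -0.     1.826 -0.589] [ 0.57497145 -0.12829362  0.38442997] [[-0.194  0.981 -0.   ]
 [ 0.981  0.194 -0.   ]
 [-0.    -0.    -1.   ]]
```

View pics/w1.png

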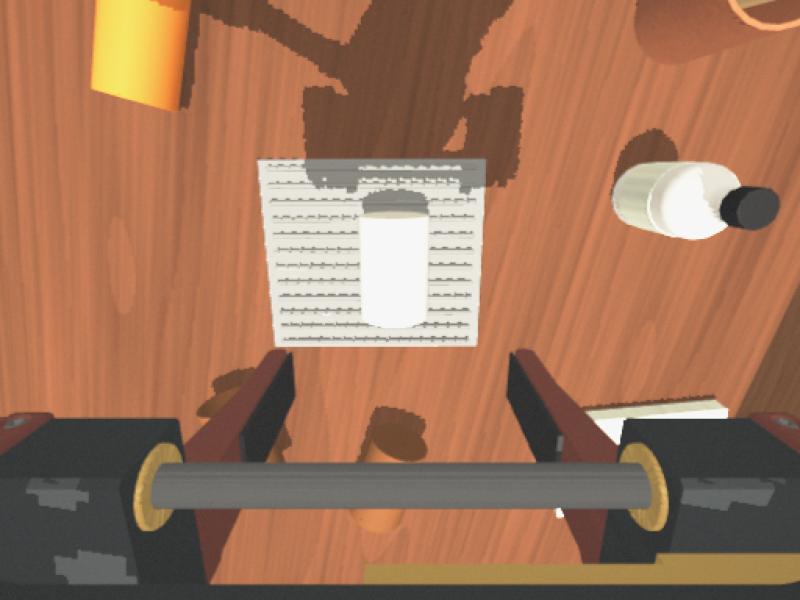

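The view from above shows the cup on the mat, spanning (394,215) to (394,325), with up being +y. The +y end shows only a thin beige strip, so I can't yet tell which end is the mouth. I move to +y and look at that end more obliquely.

Emit:
send_rows --pt "4 0 2" --pt "4 0 2" --pt "4 0 2" --pt "3 0 2" --pt "0 0 0" --pt "0 0 0" --pt "0 0 0" --turn '[0, 0, 0, 0, 0, 0, 0]' --jaw '[8.7, 8.7, 8.7, 8.7, 8.7, 8.7, 8.7]'

```text
clock: 3.4
tool_pos: [0.5618, -0.0615, 0.3261]
ee_rot: [[-0.194, 0.981, 0.002], [0.981, 0.194, -0.001], [-0.001, 0.002, -1.0]]
wrist_force: [0.4, -0.3, 0.4]
finger_gap: 0.0868
gripper_force: 0.0
```

Run:
```python
from h import *
import pickle
w=shot("wrist");b=shot("side");pickle.dump(w,open("w2.pkl","wb"))
p=proj(w,[.59,-.21,.035]);q=proj(b,[.59,-.21,.035]);print(p,q,w["C"])
def crop(im,p,h):
    x,y=np.clip(p,[h,h],[511-h,383-h]).astype(int);return cv2.resize(im[y-h:y+h,x-h:x+h],(400,400),interpolation=3)
cv2.imwrite("pics/w2.png",np.hstack([crop(w["pixels"],p,90),crop(b["pixels"],q,32)]))
```

```text
[254.3496063  313.87714087] [259.45750606 256.05090301] [0.54633516 0.01799842 0.3060066 ]
```

View pics/w2.png

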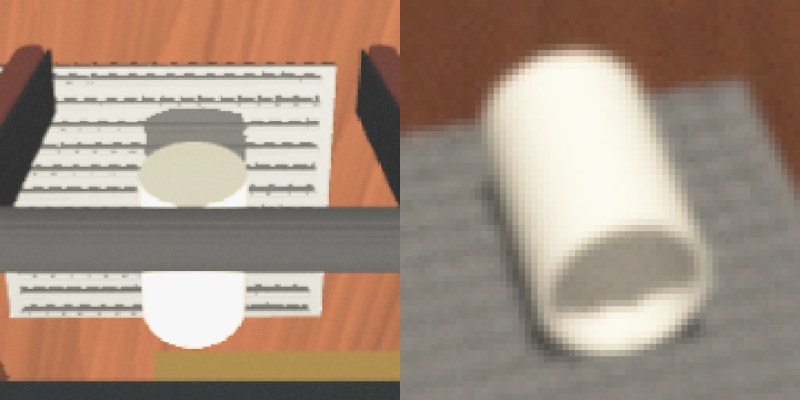

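The left half of the picture shows a uniform closed disc on the cup's +y end, which is the base. In the right half, the -y end is hollow with a rim. So in this scene the mouth points to -y, opposite to the description, and I go by the pictures. Gripping near the +y (base) end lets the mouth swing down.

Run:
```python
from h import *
import pickle
w=pickle.load(open("w2.pkl","rb"));w1=pickle.load(open("w1.pkl","rb"))
B=at(w,(250.4,281.8),.035);print("base",B,"ctr",B+.042*np.array([.19,-.98,0]))
g=800/512
W=lambda u,v,z:at(w1,((u+.5)/g-.5,(v+.5)/g-.5),z).round(4)
print("w1: base top edge",W(394,213,.05),"sides mid",W(361,270,.035),W(428,270,.035),"mouth top",W(394,327,.045))
L=W(361,240,.035),W(362,300,.035),W(428,240,.035),W(428,300,.035);print(L)
s=manip.read_state();R=np.array(s["ee_rot"]);t=np.array(s["tool_pos"])
# push start: fingertips 4cm before lip
rx=np.array([.982,.191,0]);lip=np.array([.4807,.187,0])
P=lip-rx*.05;P[2]=.30;print("to pre-push cm",(R.T@(P-t)*100).round(2))
P[2]=.182+.012;print((R.T@(P-t)*100).round(2),np.linalg.norm(P[:2]))
```

```text
base [ 0.57733172 -0.16827215  0.035     ] ctr [ 0.58531172 -0.20943215  0.035     ]
w1: base top edge [ 0.5768 -0.1628  0.05  ] sides mid [ 0.5593 -0.2145  0.035 ] [ 0.6128 -0.2039  0.035 ] mouth top [ 0.5945 -0.2541  0.045 ]
(array([ 0.5551, -0.1903,  0.035 ]), array([ 0.5644, -0.2395,  0.035 ]), array([ 0.6076, -0.1799,  0.035 ]), array([ 0.6183, -0.2288,  0.035 ]))
to pre-push cm [25.97 -8.16  2.55]
[25.98 -8.19 13.15] 0.46665518587068117
```

Emit:
send_rows --pt "3.25 -1.02 0" --pt "3.25 -1.02 0" --pt "3.25 -1.02 0" --pt "3.25 -1.02 0" --pt "3.25 -1.02 0" --pt "3.25 -1.02 0" --pt "3.25 -1.02 0" --pt "3.25 -1.02 0" --turn '[0, 0, 0, 0, 0, 0, 0, 0]' --jaw '[0, 0, 0, 0, 0, 0, 0, 0]' --force 20

```text
clock: 4.3
tool_pos: [0.4306, 0.1794, 0.3256]
ee_rot: [[-0.194, 0.981, 0.002], [0.981, 0.194, 0.0], [0.0, 0.002, -1.0]]
wrist_force: [-0.2, -0.6, -0.4]
finger_gap: 0.0266
gripper_force: 0.0
```

Emit:
send_rows --pt "0 0 0" --pt "0 0 0" --pt "0 0 0" --pt "0 0 0" --pt "0 0 0" --pt "0 0 0" --pt "0 0 0" --pt "0 0 0" --pt "0 0 0" --pt "0 0 0" --pt "0 0 0" --pt "0 0 0" --turn '[-0.131, -0.131, -0.131, -0.131, -0.131, -0.131, -0.131, -0.131, -0.131, -0.131, -0.131, -0.131]' --jaw '[0, 0, 0, 0, 0, 0, 0, 0, 0, 0, 0, 0]'

```text
clock: 5.5
tool_pos: [0.4315, 0.1783, 0.3256]
ee_rot: [[-0.98, -0.201, 0.001], [-0.201, 0.98, 0.0], [-0.001, -0.0, -1.0]]
wrist_force: [1.1, 0.0, -0.1]
finger_gap: 0.0007
gripper_force: 0.0
```

Emit:
send_rows --pt "0 0 3.3" --pt "0 0 3.3" --pt "0 0 3.3" --pt "0 0 3.3" --pt "0 0 0" --pt "0 0 0" --pt "0 0 0" --turn '[0, 0, 0, 0, 0, 0, 0]' --jaw '[0, 0, 0, 0, 0, 0, 0]'

```text
clock: 6.2
tool_pos: [0.4318, 0.1791, 0.1953]
ee_rot: [[-0.981, -0.196, 0.004], [-0.196, 0.981, 0.001], [-0.004, 0.0, -1.0]]
wrist_force: [0.0, -0.1, 0.7]
finger_gap: 0.0007
gripper_force: 0.0
```

Emit:
send_rows --pt "-1.5 0 0" --pt "-1.5 0 0" --pt "-1.0 0 0" --pt "-1.0 0 0" --pt "-1.0 0 0" --pt "-1.0 0 0" --pt "-0.5 0 0" --pt "-0.3 0 0" --pt "0 0 0" --turn '[0, 0, 0, 0, 0, 0, 0, 0, 0]' --jaw '[0, 0, 0, 0, 0, 0, 0, 0, 0]'

```text
clock: 7.1
tool_pos: [0.5075, 0.1945, 0.1925]
ee_rot: [[-0.98, -0.197, 0.0], [-0.197, 0.98, -0.0], [-0.0, -0.0, -1.0]]
wrist_force: [0.1, -0.9, 0.4]
finger_gap: 0.0004
gripper_force: 0.0
```

Emit:
send_rows --pt "-0.2 0 0" --pt "-0.2 0 0" --pt "0 0 0" --turn '[0, 0, 0]' --jaw '[0, 0, 0]'

```text
clock: 7.4
tool_pos: [0.5112, 0.1952, 0.1925]
ee_rot: [[-0.98, -0.197, -0.0], [-0.197, 0.98, -0.0], [0.0, -0.0, -1.0]]
wrist_force: [-1.1, -0.2, -1.3]
finger_gap: 0.0005
gripper_force: 0.3
```

Emit:
send_rows --pt "-0.2 0 0" --pt "0 0 0" --turn '[0, 0]' --jaw '[0, 0]'

```text
clock: 7.6
tool_pos: [0.5132, 0.1956, 0.1925]
ee_rot: [[-0.98, -0.197, -0.0], [-0.197, 0.98, -0.0], [0.0, -0.0, -1.0]]
wrist_force: [-0.8, -0.2, -0.8]
finger_gap: 0.0005
gripper_force: 0.4
```

Emit:
send_rows --pt "-0.2 0 0" --pt "-0.1 0 0" --pt "0 0 0" --turn '[0, 0, 0]' --jaw '[0, 0, 0]'

```text
clock: 7.9
tool_pos: [0.5162, 0.1962, 0.1926]
ee_rot: [[-0.98, -0.197, 0.0], [-0.197, 0.98, 0.0], [-0.0, 0.0, -1.0]]
wrist_force: [-1.7, -0.3, -1.8]
finger_gap: 0.0004
gripper_force: 0.4
```

Emit:
send_rows --pt "-0.2 0 0" --pt "0 0 0" --turn '[0, 0]' --jaw '[0, 0]'

```text
clock: 8.1
tool_pos: [0.5175, 0.1965, 0.1926]
ee_rot: [[-0.98, -0.197, -0.003], [-0.197, 0.98, -0.001], [0.003, -0.0, -1.0]]
wrist_force: [-6.1, -2.7, 3.1]
finger_gap: 0.0004
gripper_force: 3.3
```

Run:
```python
from h import *
a=shot("top");s=manip.read_state();print(s["tool_pos"],s["wrist_force"])
im=a["pixels"][140:260,80:260];cv2.imwrite("pics/tray.png",cv2.resize(im,None,fx=4,fy=4,interpolation=3))
```

```text
[0.51749188 0.19650127 0.19259616] [-5.7709863  -1.61753815  3.17701248]
```

View pics/tray.png

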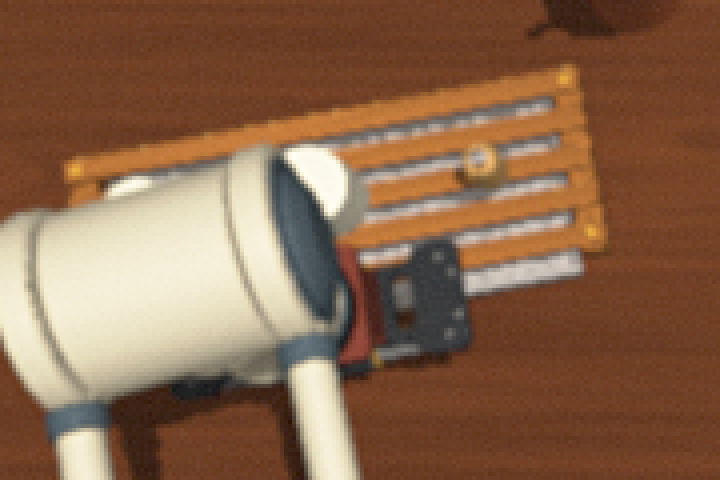

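The fingers press the lip at the rack edge, with the tray drawn in under the slats. Force rose at the expected stop position, so the tray is home. I press slightly more, back off, rise and turn back.

Emit:
send_rows --pt "-0.2 0 0" --pt "0 0 0" --pt "0 0 0" --pt "1.5 0 0" --pt "1.5 0 0" --pt "0 0 -3.5" --pt "0 0 -3.5" --pt "0 0 -3.5" --pt "0 0 -2.5" --turn '[0, 0, 0, 0, 0, 0, 0, 0, 0]' --jaw '[0, 0, 0, 0, 0, 0, 0, 0, 0]'

```text
clock: 9.05
tool_pos: [0.4908, 0.1912, 0.326]
ee_rot: [[-0.98, -0.197, 0.004], [-0.197, 0.98, 0.001], [-0.005, 0.0, -1.0]]
wrist_force: [-0.6, -0.0, 0.4]
finger_gap: 0.0005
gripper_force: 0.0
```

Emit:
send_rows --pt "0 0 0" --pt "0 0 0" --pt "0 0 0" --pt "0 0 0" --pt "0 0 0" --pt "0 0 0" --pt "0 0 0" --pt "0 0 0" --pt "0 0 0" --pt "0 0 0" --pt "0 0 0" --pt "0 0 0" --turn '[0.131, 0.131, 0.131, 0.131, 0.131, 0.131, 0.131, 0.131, 0.131, 0.131, 0.131, 0.131]' --jaw '[8.7, 8.7, 8.7, 8.7, 8.7, 8.7, 8.7, 8.7, 8.7, 8.7, 8.7, 8.7]'

```text
clock: 10.25
tool_pos: [0.4908, 0.1912, 0.3231]
ee_rot: [[-0.19, 0.982, 0.002], [0.982, 0.19, 0.0], [0.0, 0.002, -1.0]]
wrist_force: [0.9, 0.2, 0.7]
finger_gap: 0.0867
gripper_force: 0.0
```

Emit:
send_rows --pt "-4 0 0" --pt "-4 0 0" --pt "-4 0 0" --pt "-4 0 0" --pt "-4 0 0" --pt "-4 0 0" --pt "-4 0.6 0" --pt "-4 0.6 0" --pt "-3.2 0.6 0" --pt "0 0 0" --pt "0 0 0" --pt "0 0 0" --turn '[0, 0, 0, 0, 0, 0, 0, 0, 0, 0, 0, 0]' --jaw '[8.7, 8.7, 8.7, 8.7, 8.7, 8.7, 8.7, 8.7, 8.7, 8.7, 8.7, 8.7]'

```text
clock: 11.45
tool_pos: [0.5771, -0.1498, 0.3229]
ee_rot: [[-0.196, 0.981, 0.0], [0.981, 0.196, 0.0], [0.0, 0.001, -1.0]]
wrist_force: [0.5, -0.7, -0.3]
finger_gap: 0.0872
gripper_force: 0.0
```

Run:
```python
from h import *
w=shot("wrist");a=shot("top")
s=manip.read_state();R=np.array(s["ee_rot"]);t=np.array(s["tool_pos"]);print(t,R.round(3).tolist())
im=a["pixels"]
# white cup blob in wrist image
cv2.imwrite("pics/w3.png",np.hstack([cv2.resize(w["pixels"],(533,400)),cv2.resize(im[130:260,80:170],(267,400),interpolation=3)]))
print("cam",w["C"],"base px pred",proj(w,[.5773,-.1683,.035]))
P=np.array([.5798,-.181,.198]);print((R.T@(P-t)*100).round(2))
```

```text
[ 0.57703212 -0.14939409  0.32303178] [[-0.197, 0.98, 0.001], [0.98, 0.197, 0.0], [-0.0, 0.001, -1.0]]
cam [ 0.56138048 -0.07029442  0.30290996] base px pred [252.22198883 208.06901141]
[-3.15 -0.36 12.5 ]
```

View pics/w3.png

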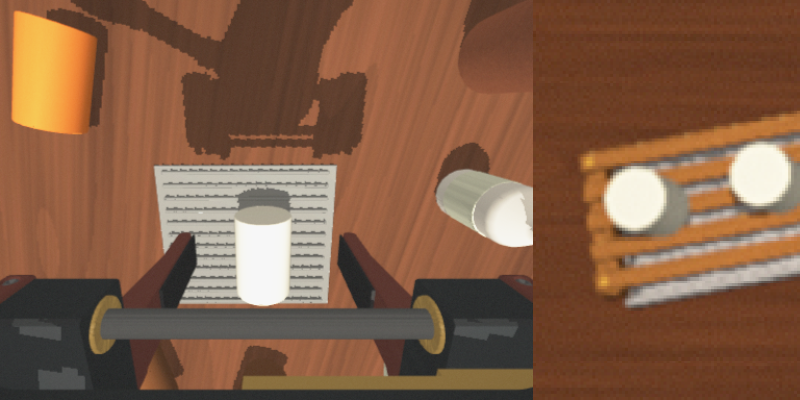

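The tray is home in the right view, and both small cups are still on their pegs. The cup's base sits where predicted, at about (263,216) in the left view. I descend and grip it near the base.

Emit:
send_rows --pt "-1.6 -0.2 0" --pt "-1.55 -0.15 0" --pt "0 0 3" --pt "0 0 3" --pt "0 0 3" --pt "0 0 2" --pt "0 0 1.5" --pt "0 0 0" --pt "0 0 0" --turn '[0, 0, 0, 0, 0, 0, 0, 0, 0]' --jaw '[8.7, 8.7, 8.7, 8.7, 8.7, 8.7, 8.7, 8.7, 8.7]'

```text
clock: 12.45
tool_pos: [0.5801, -0.1827, 0.1984]
ee_rot: [[-0.195, 0.981, 0.001], [0.981, 0.195, -0.0], [-0.0, 0.001, -1.0]]
wrist_force: [-0.2, -1.0, 0.5]
finger_gap: 0.087
gripper_force: 0.0
```

Emit:
send_rows --pt "0 0 0" --pt "0 0 0" --pt "0 0 0" --pt "0 0 0" --pt "0 0 0" --pt "0 0 0" --turn '[0, 0, 0, 0, 0, 0]' --jaw '[5, 5, 5, 5, 5, 5]' --force 4

```text
clock: 13.05
tool_pos: [0.58, -0.1821, 0.1981]
ee_rot: [[-0.196, 0.981, 0.001], [0.981, 0.196, -0.0], [-0.0, 0.001, -1.0]]
wrist_force: [0.8, 0.5, 2.2]
finger_gap: 0.0567
gripper_force: 4.0
```

Emit:
send_rows --pt "0 0 -0.5" --pt "0 0 -0.7" --pt "0 0 -0.7" --pt "0 0 -0.7" --pt "0 0 -0.7" --pt "0 0 0" --pt "0 0 0" --turn '[0, 0, 0, 0, 0, 0, 0]' --jaw '[5, 5, 5, 5, 5, 5, 5]'

```text
clock: 13.75
tool_pos: [0.5799, -0.1822, 0.2309]
ee_rot: [[-0.196, 0.981, 0.0], [0.981, 0.196, -0.0], [-0.0, 0.0, -1.0]]
wrist_force: [0.7, 0.3, -2.9]
finger_gap: 0.0572
gripper_force: 4.0
```

Run:
```python
from h import *
w=shot("wrist");b=shot("side");s=manip.read_state();print(s["tool_pos"],s["wrist_force"],s["finger_gap"],s["gripper_force"])
cv2.imwrite("pics/w4.png",np.hstack([cv2.resize(w["pixels"],(480,360)),cv2.resize(b["pixels"][190:310,210:317],(320,360),interpolation=3)]))
```

```text
[ 0.57973721 -0.18210932  0.23020984] [-0.01737841 -0.25337127 -2.65118946] 0.056846597655286366 3.9998127263970673
```

View pics/w4.png

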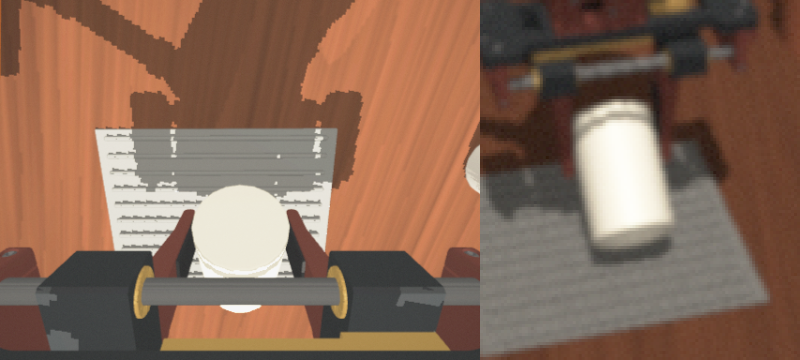

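The base now tilts upward and the mouth hangs down, so the cup is swinging in the grip. I keep lifting.

Emit:
send_rows --pt "0 0 -1" --pt "0 0 -1" --pt "0 0 -1" --pt "0 0 -1" --pt "0 0 -1.5" --pt "0 0 -1.5" --pt "0 0 -1.5" --pt "0 0 -1.5" --pt "0 0 0" --pt "0 0 0" --pt "0 0 0" --pt "0 0 0" --turn '[0, 0, 0, 0, 0, 0, 0, 0, 0, 0, 0, 0]' --jaw '[5, 5, 5, 5, 5, 5, 5, 5, 5, 5, 5, 5]'

```text
clock: 15.05
tool_pos: [0.5797, -0.1821, 0.3293]
ee_rot: [[-0.196, 0.981, -0.002], [0.981, 0.196, 0.001], [0.001, -0.002, -1.0]]
wrist_force: [-0.8, 0.3, -3.0]
finger_gap: 0.057
gripper_force: 4.0
```

Run:
```python
from h import *
w=shot("wrist");b=shot("side");s=manip.read_state();print(s["tool_pos"],s["wrist_force"],s["finger_gap"],s["moment"])
g=proj(b,np.array(s["tool_pos"])-[0,0,.163]);print(g)
x,y=g.astype(int)
im=w["pixels"];hsv=cv2.cvtColor(im,cv2.COLOR_BGR2HSV)
cv2.imwrite("pics/w5.png",np.hstack([cv2.resize(im,(480,360)),cv2.resize(b["pixels"][max(y-40,0):max(y-40,0)+120,x-53:x+54],(320,360),interpolation=3)]))
cv2.imwrite("w5raw.png",im)
```

```text
[ 0.57977313 -0.1821562   0.32967692] [-0.3861467  -0.29769125 -2.06877578] 0.05673863400306854 [ 0.00661329 -0.10786164 -0.02658974]
[252.88883632 193.98702658]
```

View pics/w5.png

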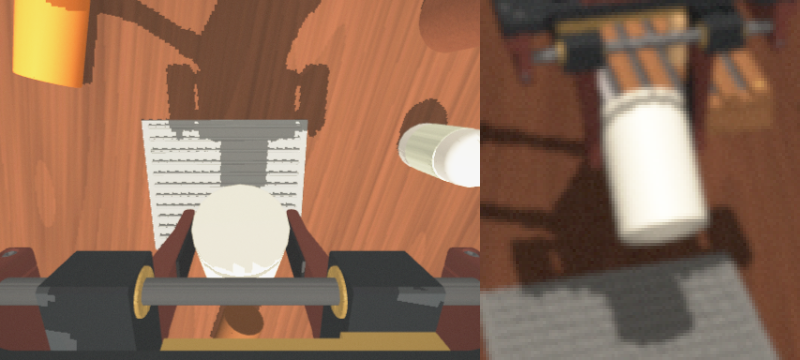

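The cup hangs mouth down between the fingers, base up at about (240,225). I measure its remaining tilt by fitting the base circle.

```bash
cat > tilt.py <<'E'
from h import *
def fit(im,w,s):
    R=np.array(s["ee_rot"]);t=np.array(s["tool_pos"]);G=t+R[:,2]*.163
    g=cv2.GaussianBlur(im,(3,3),0).astype(np.float32)
    gx=np.abs(cv2.Sobel(g,cv2.CV_32F,1,0)).max(2);gy=np.abs(cv2.Sobel(g,cv2.CV_32F,0,1)).max(2);m=np.minimum(np.hypot(gx,gy),150)
    best=[]
    ph=np.radians(np.arange(-60,241,3)) # skip far bottom part
    for th in np.arange(-.6,.61,.02):
        ax=-np.cos(th)*R[:,2]+np.sin(th)*R[:,0]   # towards base
        e1=np.cos(th)*R[:,0]+np.sin(th)*R[:,2]; e2=R[:,1]
        for db in np.arange(.004,.03,.001):
          C=G+ax*db
          P=C+.028*(np.sin(ph)[:,None]*e1+np.cos(ph)[:,None]*e2)
          q=np.array([proj(w,p) for p in P[::2]])
          v=cv2.remap(m,q[:,0].astype(np.float32)[None],q[:,1].astype(np.float32)[None],1).mean()
          best.append((v,th,db))
    best.sort(reverse=True);return best[:8]
if __name__=="__main__":
    s=manip.read_state();w=shot("wrist")
    for b in fit(w["pixels"],w,s):print(np.round(b,3))
E
python3 tilt.py
```

```text
[7.6074e+01 6.0000e-01 2.1000e-02]
[7.5698e+01 6.0000e-01 2.2000e-02]
[7.5636e+01 5.8000e-01 2.3000e-02]
[7.5614e+01 5.8000e-01 2.2000e-02]
[7.5063e+01 6.0000e-01 2.0000e-02]
[7.4988e+01 5.6000e-01 2.3000e-02]
[7.4816e+01 6.0000e-01 2.3000e-02]
[7.4678e+01 5.8000e-01 2.4000e-02]
```

Run:
```python
from tilt import *
s=manip.read_state();w=shot("wrist");b=shot("side")
R=np.array(s["ee_rot"]);t=np.array(s["tool_pos"]);G=t+R[:,2]*.163
ph=np.radians(np.arange(0,360,5))
for th in(0,.2,.4,.6,.8):
  for db in(.013,.021):
    ax=-np.cos(th)*R[:,2]+np.sin(th)*R[:,0];e1=np.cos(th)*R[:,0]+np.sin(th)*R[:,2];e2=R[:,1]
    ci=.028*(np.sin(ph)[:,None]*e1+np.cos(ph)[:,None]*e2)
    B=G+ax*db+ci;M=G+ax*(db-.084)+ci
    o=[]
    for c in(b,w):
        qb=np.array([proj(c,p) for p in B]);qm=np.array([proj(c,p) for p in M]);o+=[qb[:,1].min(),qb[:,1].max(),qm[:,1].min(),qm[:,1].max(),np.ptp(qb[:,0])]
    print(th,db,np.round(o))
# measured side profile column through cup
q=proj(b,G-np.array([0,0,.02])).astype(int);print(q,b["pixels"][175:250:3,q[0]].mean(1).astype(int))
q=proj(w,G).astype(int);print(q,[(r,*w["pixels"][r,q[0]]) for r in range(185,312,4)])
```

```text
0 0.013 [180. 196. 215. 232.  30. 217. 311. 176. 241. 106.]
0 0.021 [177. 193. 212. 229.  30. 224. 321. 179. 246. 112.]
0.2 0.013 [182. 193. 221. 234.  30. 209. 313. 193. 260. 107.]
0.2 0.021 [178. 189. 217. 230.  30. 212. 321. 194. 263. 113.]
0.4 0.013 [184. 190. 226. 234.  30. 204. 312. 210. 279. 107.]
0.4 0.021 [180. 186. 222. 230.  30. 203. 318. 209. 281. 113.]
0.6 0.013 [185. 189. 229. 233.  29. 201. 309. 227. 298. 106.]
0.6 0.021 [181. 185. 224. 229.  29. 197. 311. 226. 299. 112.]
0.8 0.013 [183. 191. 227. 234.  29. 200. 303. 246. 319. 106.]
0.8 0.021 [179. 187. 223. 230.  29. 193. 301. 243. 318. 111.]
[252 202] [ 98 106 128 204 194 251 251 251 250 249 249 248 247 246 245 243 242 240
 176 141  51  39  55  71  75]
[255 254] [(185, np.uint8(133), np.uint8(139), np.uint8(139)), (189, np.uint8(130), np.uint8(137), np.uint8(138)), (193, np.uint8(132), np.uint8(139), np.uint8(138)), (197, np.uint8(214), np.uint8(230), np.uint8(235)), (201, np.uint8(215), np.uint8(232), np.uint8(236)), (205, np.uint8(216), np.uint8(232), np.uint8(236)), (209, np.uint8(216), np.uint8(233), np.uint8(237
[... 596 characters left out ...]
 np.uint8(232), np.uint8(237)), (261, np.uint8(217), np.uint8(233), np.uint8(237)), (265, np.uint8(217), np.uint8(232), np.uint8(237)), (269, np.uint8(216), np.uint8(232), np.uint8(236)), (273, np.uint8(216), np.uint8(232), np.uint8(237)), (277, np.uint8(217), np.uint8(233), np.uint8(237)), (281, np.uint8(217), np.uint8(232), np.uint8(237)), (285, np.uint8(244), np.uint8(247), np.uint8(247)), (289, np.uint8(244), np.uint8(247), np.uint8(247)), (293, np.uint8(247), np.uint8(247), np.uint8(247)), (297, np.uint8(87), np.uint8(90), np.uint8(91)), (301, np.uint8(94), np.uint8(97), np.uint8(97)), (305, np.uint8(98), np.uint8(103), np.uint8(103)), (309, np.uint8(105), np.uint8(109), np.uint8(110))]
```

```bash
sed -i 's/np.arange(-.6,.61,.02)/np.arange(-.2,1.5,.03)/' tilt.py; python3 tilt.py
python3 - <<'E'
from tilt import *
# direct: fit base ellipse rows 196..283, width from image row-wise
w=shot("wrist");im=w["pixels"]
m=(np.abs(im.astype(int)-np.array([216,232,236])).max(2)<7).astype(np.uint8)
m=cv2.morphologyEx(m,cv2.MORPH_OPEN,np.ones((5,5)))
n,l,st,c=cv2.connectedComponentsWithStats(m);i=l[230,255];print(st[i],c[i])
mm=(l==i).astype(np.uint8);cs,_=cv2.findContours(mm,0,1);print(cv2.fitEllipse(max(cs,key=len)))
E
```

```text
[1.02551e+02 9.70000e-01 1.70000e-02]
[1.02141e+02 9.70000e-01 1.90000e-02]
[1.01887e+02 9.70000e-01 1.80000e-02]
[1.01577e+02 1.00000e+00 1.80000e-02]
[1.01422e+02 9.40000e-01 1.70000e-02]
[1.00771e+02 1.00000e+00 1.70000e-02]
[1.00712e+02 9.40000e-01 1.80000e-02]
[1.00709e+02 9.10000e-01 1.70000e-02]
[ 160  198  148   93 7820] [253.13516624 240.20473146]
((243.91348266601562, 238.53945922851562), (84.83966827392578, 153.19839477539062), 103.54362487792969)
```

The fit says the cup is still tilted about 0.97 rad, so the pads hold it part-way. I lower the grip to its minimum to let it swing further while shifting toward the mat's +y side. After that I can drag the rim on the silicone mat to finish.

Emit:
send_rows --pt "0 0 0" --pt "0 0 0" --pt "1 0 0" --pt "1.5 0 0" --pt "1 0 0" --pt "0 0 0" --pt "0 0 0" --pt "0 0 0" --turn '[0, 0, 0, 0, 0, 0, 0, 0]' --jaw '[5, 5, 5, 5, 5, 5, 5, 5]' --force 3

```text
clock: 16.2
tool_pos: [0.573, -0.1479, 0.3307]
ee_rot: [[-0.196, 0.981, 0.0], [0.981, 0.196, -0.0], [-0.0, 0.0, -1.0]]
wrist_force: [-0.5, -0.6, -2.0]
finger_gap: 0.0568
gripper_force: 3.0
```

```bash
python3 tilt.py | head -3
```

```text
[1.12097e+02 8.50000e-01 1.50000e-02]
[1.1136e+02 8.5000e-01 1.6000e-02]
[1.10804e+02 8.80000e-01 1.60000e-02]
```

Emit:
send_rows --pt "0 0 2.5" --pt "0 0 2.5" --pt "0 0 2.5" --pt "0 0 1" --pt "0 0 0.3" --pt "0 0 0.3" --pt "0 0 0" --turn '[0, 0, 0, 0, 0, 0, 0]' --jaw '[5, 5, 5, 5, 5, 5, 5]'

```text
clock: 16.95
tool_pos: [0.5734, -0.1481, 0.2413]
ee_rot: [[-0.196, 0.981, 0.002], [0.981, 0.196, -0.001], [-0.001, 0.002, -1.0]]
wrist_force: [0.1, 0.2, -0.1]
finger_gap: 0.0569
gripper_force: 3.0
```

Emit:
send_rows --pt "0 0 0.2" --pt "0 0 0.2" --pt "0 0 0" --turn '[0, 0, 0]' --jaw '[5, 5, 5]'

```text
clock: 17.25
tool_pos: [0.5733, -0.1478, 0.2367]
ee_rot: [[-0.196, 0.981, 0.002], [0.981, 0.196, -0.0], [-0.001, 0.002, -1.0]]
wrist_force: [-0.0, 0.2, 3.8]
finger_gap: 0.0568
gripper_force: 3.0
```

```bash
python3 tilt.py | head -2; python3 -c "
from h import *
print(manip.read_state()['wrist_force'])"
```

```text
[1.34324e+02 7.90000e-01 1.60000e-02]
[1.33938e+02 7.60000e-01 1.60000e-02]
[-0.64834806  0.88010914  4.84962422]
```

Emit:
send_rows --pt "-0.5 0 -0.1" --pt "-0.5 0 -0.1" --pt "-0.5 0 -0.1" --pt "0 0 0" --turn '[0, 0, 0, 0]' --jaw '[5, 5, 5, 5]'

```text
clock: 17.7
tool_pos: [0.576, -0.1634, 0.2383]
ee_rot: [[-0.195, 0.981, -0.0], [0.981, 0.195, -0.0], [-0.0, -0.0, -1.0]]
wrist_force: [-0.2, -0.1, 0.1]
finger_gap: 0.0573
gripper_force: 3.0
```

```bash
python3 tilt.py | head -2; python3 -c "
from h import *
print(manip.read_state()['wrist_force'])"
```

```text
[1.29383e+02 4.60000e-01 1.30000e-02]
[1.29167e+02 4.60000e-01 1.40000e-02]
[ 0.89509733  0.6502971  -0.43678639]
```

Emit:
send_rows --pt "-0.5 0 0" --pt "-0.5 0 0" --pt "-0.5 0 0" --pt "-0.5 0 0.1" --pt "0 0 0" --turn '[0, 0, 0, 0, 0]' --jaw '[5, 5, 5, 5, 5]'

```text
clock: 18.25
tool_pos: [0.5799, -0.183, 0.2374]
ee_rot: [[-0.195, 0.981, -0.0], [0.981, 0.195, -0.0], [-0.0, -0.0, -1.0]]
wrist_force: [-0.1, -1.3, -1.0]
finger_gap: 0.0571
gripper_force: 3.0
```

```bash
python3 tilt.py | head -2; python3 -c "
from h import *
print(manip.read_state()['wrist_force'])"
```

```text
[1.12025e+02 7.00000e-02 1.60000e-02]
[1.1167e+02 7.0000e-02 1.7000e-02]
[-0.64216651 -0.35443498 -2.1558204 ]
```

Emit:
send_rows --pt "-0.2 0 0.2" --pt "0 0 0.2" --pt "0 0 0.1" --pt "0 0 0" --turn '[0, 0, 0, 0]' --jaw '[5, 5, 5, 5]'

```text
clock: 18.7
tool_pos: [0.5802, -0.1843, 0.233]
ee_rot: [[-0.196, 0.981, 0.0], [0.981, 0.196, -0.001], [-0.001, 0.0, -1.0]]
wrist_force: [-1.4, -2.0, 3.5]
finger_gap: 0.0573
gripper_force: 3.0
```

```bash
python3 tilt.py | head -2; python3 -c "
from h import *
print(manip.read_state()['wrist_force'])"
```

```text
[ 9.8956e+01 -8.0000e-02  1.9000e-02]
[ 9.6604e+01 -5.0000e-02  2.0000e-02]
[-1.73141223 -1.88314377  3.82303328]
```

Emit:
send_rows --pt "0 0 0" --pt "0 0 0" --pt "0 0 0" --pt "0 0 -1" --pt "0 0 -2" --pt "0 0 -3" --pt "0 0 -3" --pt "0 0 -3" --pt "0 0 -1" --pt "0 0 0" --pt "0 0 0" --turn '[0, 0, 0, 0, 0, 0, 0, 0, 0, 0, 0]' --jaw '[5, 5, 5, 5, 5, 5, 5, 5, 5, 5, 5]' --force 25

```text
clock: 19.85
tool_pos: [0.5803, -0.1839, 0.3605]
ee_rot: [[-0.196, 0.981, -0.003], [0.981, 0.196, 0.001], [0.002, -0.002, -1.0]]
wrist_force: [-0.7, 0.5, -2.7]
finger_gap: 0.0564
gripper_force: 25.0
```

```bash
python3 tilt.py | head -3
python3 - <<'E'
from h import *
import pickle
s=manip.read_state();print(s["tool_pos"],s["wrist_force"],s["finger_gap"])
a0=pickle.load(open("c0.pkl","rb"))[0];g=800/512
T=lambda u,v,z:at(a0,((u+.5)/g-.5,(v+.5)/g-.5),z).round(3)
print("brushes",T(347,172,.2),T(363,160,.21),T(380,170,.2),"pot",T(370,198,.1),"bottle",T(452,180,.13))
# peg from both views: top-face colour
a=shot("top");print("peg",at(a,(200,179.5),.088))
# small pegs line: small cup tops by blob -> extrapolate
hsv=cv2.cvtColor(a["pixels"],cv2.COLOR_BGR2HSV);m=((hsv[...,2]>225)&(hsv[...,1]<40)).astype(np.uint8);m[:170]=0;m[215:]=0;m[:,:95]=0;m[:,180:]=0
n,l,st,c=cv2.connectedComponentsWithStats(m)
P=[at(a,c[i],.102) for i in range(1,n) if st[i][4]>100]
print([st[i].tolist() for i in range(1,n)],P)
R=np.array(s["ee_rot"]);t=np.array(s["tool_pos"])
print((R.T@(np.array([.618,.109,t[2]])-t)*100).round(2))
E
```

```text
[ 1.06641e+02 -8.00000e-02  1.90000e-02]
[ 1.03131e+02 -5.00000e-02  2.10000e-02]
[ 1.00955e+02 -5.00000e-02  2.00000e-02]
[ 0.58020921 -0.18392866  0.35989487] [-0.35953229 -0.41211344 -3.59026983] 0.056455573952918295
brushes [0.76  0.045 0.2  ] [0.774 0.021 0.21 ] [ 0.763 -0.003  0.2  ] pot [0.753 0.019 0.1  ] bottle [ 0.774 -0.112  0.13 ]
peg [0.61923957 0.10833037 0.088     ]
[[147, 177, 19, 19, 292], [105, 185, 19, 19, 292]] [array([0.5993532 , 0.21333119, 0.102     ]), array([0.57886707, 0.31583071, 0.102     ])]
[27.98  9.45  0.04]
```

The peg is at about (0.619, 0.109), both directly and extrapolated from the small cups, and the cup is upright and firmly gripped. I move over the peg.

Emit:
send_rows --pt "2 0.7 0" --pt "3.5 1.2 0" --pt "3.5 1.2 0" --pt "3.5 1.2 0" --pt "3.5 1.2 0" --pt "3.5 1.2 0" --pt "3.5 1.2 0" --pt "3 1 0" --pt "2 0.6 0" --pt "0 0 0" --pt "0 0 0" --pt "0 0 0" --turn '[0, 0, 0, 0, 0, 0, 0, 0, 0, 0, 0, 0]' --jaw '[5, 5, 5, 5, 5, 5, 5, 5, 5, 5, 5, 5]'

```text
clock: 21.15
tool_pos: [0.6186, 0.1081, 0.3617]
ee_rot: [[-0.195, 0.981, -0.001], [0.981, 0.195, -0.001], [-0.0, -0.002, -1.0]]
wrist_force: [0.5, 0.0, -2.3]
finger_gap: 0.0561
gripper_force: 25.0
```

Emit:
send_rows --pt "0 0 1.5" --pt "0 0 1.5" --pt "0 0 1" --pt "0 0 0.5" --pt "0 0 0" --turn '[0, 0, 0, 0, 0]' --jaw '[5, 5, 5, 5, 5]'

```text
clock: 21.65
tool_pos: [0.6184, 0.1089, 0.3159]
ee_rot: [[-0.196, 0.981, -0.003], [0.981, 0.196, -0.0], [0.0, -0.003, -1.0]]
wrist_force: [-0.2, -0.1, -3.6]
finger_gap: 0.0564
gripper_force: 25.0
```

```bash
python3 - <<'E'
from h import *
s=manip.read_state();R=np.array(s["ee_rot"]);t=np.array(s["tool_pos"]);print(t,s["wrist_force"],(R.T@(np.array([.619,.109,.266])-t)*100).round(2))
E
python3 tilt.py|head -2
```

```text
[0.61840613 0.10886979 0.31587383] [-0.22498078 -0.05910833 -3.5577425 ] [0.   0.07 4.99]
[ 1.07086e+02 -8.00000e-02  1.90000e-02]
[ 1.03627e+02 -5.00000e-02  2.10000e-02]
```

Emit:
send_rows --pt "0 0 0.5" --pt "0 0 0.5" --pt "0 0 0.5" --pt "0 0 0" --turn '[0, 0, 0, 0]' --jaw '[5, 5, 5, 5]'

```text
clock: 22.1
tool_pos: [0.6184, 0.109, 0.3014]
ee_rot: [[-0.196, 0.981, -0.002], [0.981, 0.196, -0.0], [0.0, -0.002, -1.0]]
wrist_force: [0.4, -0.4, -1.4]
finger_gap: 0.0564
gripper_force: 25.0
```

Emit:
send_rows --pt "0 0 0.6" --pt "0 0 0.6" --pt "0 0 0.6" --pt "0 0 0.6" --pt "0 0 0.4" --pt "0 0 0" --turn '[0, 0, 0, 0, 0, 0]' --jaw '[5, 5, 5, 5, 5, 5]'

```text
clock: 22.7
tool_pos: [0.6184, 0.109, 0.2735]
ee_rot: [[-0.196, 0.981, -0.002], [0.981, 0.196, -0.0], [0.0, -0.002, -1.0]]
wrist_force: [-0.0, -0.4, -2.8]
finger_gap: 0.0565
gripper_force: 25.0
```

Emit:
send_rows --pt "0 0 0.2" --pt "0 0 0.2" --pt "0 0 0" --turn '[0, 0, 0]' --jaw '[5, 5, 5]'

```text
clock: 23.0
tool_pos: [0.6186, 0.109, 0.2705]
ee_rot: [[-0.196, 0.981, -0.0], [0.981, 0.196, -0.0], [-0.0, -0.0, -1.0]]
wrist_force: [0.8, 0.6, -2.0]
finger_gap: 0.0563
gripper_force: 25.0
```

Emit:
send_rows --pt "0 0 0.2" --pt "0 0 0.1" --pt "0 0 0" --turn '[0, 0, 0]' --jaw '[5, 5, 5]'

```text
clock: 23.3
tool_pos: [0.6186, 0.1091, 0.2674]
ee_rot: [[-0.196, 0.981, -0.0], [0.981, 0.196, -0.0], [0.0, -0.0, -1.0]]
wrist_force: [0.4, -0.6, -2.8]
finger_gap: 0.0563
gripper_force: 25.0
```

Emit:
send_rows --pt "0 0 0.1" --pt "0 0 0.1" --pt "0 0 0" --turn '[0, 0, 0]' --jaw '[5, 5, 5]'

```text
clock: 23.6
tool_pos: [0.6186, 0.109, 0.2662]
ee_rot: [[-0.196, 0.981, 0.001], [0.981, 0.196, -0.0], [-0.0, 0.001, -1.0]]
wrist_force: [-0.3, -0.2, 0.6]
finger_gap: 0.0565
gripper_force: 25.0
```

The rim has reached the slats at the expected height. I press lightly, ease the grip so it levels, then release and rise.

Emit:
send_rows --pt "0 0 0.1" --pt "0 0 0" --pt "0 0 0" --turn '[0, 0, 0]' --jaw '[5, 5, 5]'

```text
clock: 23.9
tool_pos: [0.6186, 0.1088, 0.2661]
ee_rot: [[-0.196, 0.981, 0.001], [0.981, 0.196, -0.0], [-0.001, 0.001, -1.0]]
wrist_force: [-2.7, -2.4, 5.9]
finger_gap: 0.0565
gripper_force: 25.0
```

Emit:
send_rows --pt "0 0 0" --pt "0 0 0" --pt "0 0 0" --turn '[0, 0, 0]' --jaw '[5, 5, 5]' --force 3

```text
clock: 24.2
tool_pos: [0.6188, 0.1089, 0.265]
ee_rot: [[-0.195, 0.981, 0.001], [0.981, 0.195, -0.0], [-0.0, 0.001, -1.0]]
wrist_force: [0.1, -3.0, 3.3]
finger_gap: 0.0568
gripper_force: 3.0
```

Emit:
send_rows --pt "0 0 0" --pt "0 0 0" --pt "0 0 0" --pt "0 0 0" --pt "0 0 0" --pt "0 0 -1.5" --pt "0 0 -3" --pt "0 0 -3" --pt "0 0 -3" --pt "0 0 -3" --pt "0 0 0" --turn '[0, 0, 0, 0, 0, 0, 0, 0, 0, 0, 0]' --jaw '[6.5, 7.5, 8.7, 8.7, 8.7, 8.7, 8.7, 8.7, 8.7, 8.7, 8.7]'

```text
clock: 25.3
tool_pos: [0.6183, 0.1091, 0.4071]
ee_rot: [[-0.196, 0.981, 0.01], [0.981, 0.196, 0.001], [-0.001, 0.01, -1.0]]
wrist_force: [0.4, 0.0, 1.7]
finger_gap: 0.0874
gripper_force: 0.0
```

Emit:
send_rows --pt "-3 -3 0" --pt "-3 -3 0" --pt "-3 -3 0" --pt "-3 -3 0" --pt "0 -3 0" --pt "0 -3 0" --pt "0 0 0" --pt "0 0 0" --turn '[0, 0, 0, 0, 0, 0, 0, 0]' --jaw '[8.7, 8.7, 8.7, 8.7, 8.7, 8.7, 8.7, 8.7]'

```text
clock: 26.1
tool_pos: [0.4654, -0.0439, 0.3999]
ee_rot: [[-0.195, 0.981, 0.001], [0.981, 0.195, -0.0], [-0.0, 0.001, -1.0]]
wrist_force: [0.4, -0.3, 0.1]
finger_gap: 0.087
gripper_force: 0.0
```

Run:
```python
from h import *
a=shot("top");b=shot("side")
cv2.imwrite("pics/end.png",np.hstack([cv2.resize(a["pixels"][130:260,80:240],(492,400),interpolation=3),cv2.resize(b["pixels"][100:220,190:282],(307,400),interpolation=3)]))
```

```text
(no output)
```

View pics/end.png

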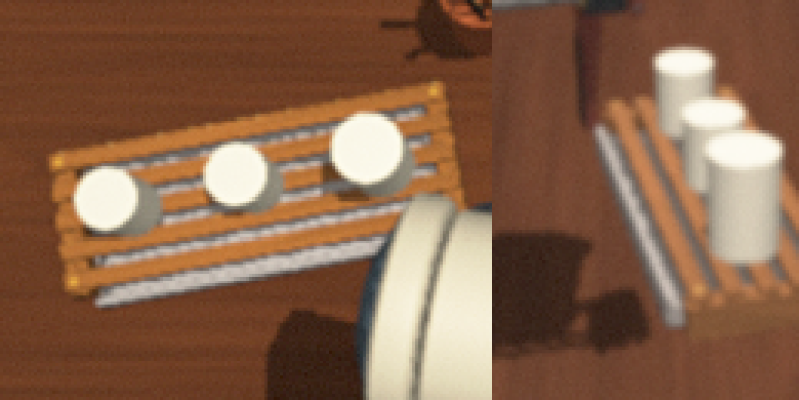

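The tall cup stands upright over the third peg (at (367,147) left, (745,195) right). The tray is home, the small cups are unmoved, and the robot is clear.

```bash
python3 -c "
from rig import ticket
print(ticket.job_done())"
```

```text
the job is handed in; nothing more can be done
None
```

I handed the job in at about 26 s: the tray is home, and the tall cup stands upside down over the free peg with its rim on the slats, released. The small cups, pot and bottle were left untouched, no verdict came back, and the cup's mouth actually pointed to the robot's right (-y), so I gripped it by what the pictures showed.

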